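# Close the sauce canister: click the vent shut, snap the cap on and hold it down

### The arm

A 6-joint arm with a two-finger parallel gripper is mounted at the origin on the work surface. World frame = base frame: x ahead of the robot, y to its left, z up, the work surface at z = 0. Lengths are in m, angles in rad, forces in N, time in s.
With the tool pointing down it reaches from about 0.3 to 0.775 m from the base axis. Payload 14.6 kg.
Tool frame: the origin (TCP) lies on the centre line of the jaws, within the pads' length; the fingertips stand 17 mm ahead of it and the grasp point (between the pads) lies 2 mm behind it; z points along the fingers, x is the direction in which the jaws open and shut, and the axes are right-handed (so a half turn about z gives the same grasp; the last joint's range is limited). The gripper opens to 94 mm and grips with 3 to 60 N. Pads are 16 mm wide; open, the fingers measure 119 mm over their backs; the gripper's body (75 mm by 177 mm) begins 78 mm behind the grasp point.
Start: joints at [1.186, 0.3, 1.521, -0, 1.321, -0.067], TCP at [0.172, 0.522, 0.222] pointing down, gripper open.
Joint ranges: [-3.03, 3.03], [-0.79, 2.21], [0.23, 2.52], [-1.04, 4.18], [0, 3.07], [-2.55, 2.55]. Speed limits (rad/s): [2.22, 2.22, 2.57, 3.14, 3.14, 3.14].

### API

Orientations are given as [roll, pitch, yaw] about the fixed x, y, z axes, in that order (R = Rz(yaw) Ry(pitch) Rx(roll)).
In Python, from station import ctrl gives the robot as it stands. The module is installed in compiled form; this text tells all that it offers.
- The arm moves only by the tool drive_tool, never from a script. Its argument "increments" is a list of rows, each a list of 3 entries, a list of its own where there are three numbers: the turn, a rotation vector about the tool's x, y, z in degrees, then the shift along the tool's x, y, z in mm, then the opening, from 0 (shut) to 1 (fully open). In form: [[[ax, ay, az], [dx, dy, dz], hand], ...]. A call has 1 to 20 rows; each row shifts and turns the commanded pose from where the row before left it, along the tool's axes as they then stand; what a row does not reach is not made up. A row lasts 1/8 s, in which the tool goes at most 62.5 mm and 10.7 degrees, less where a joint would pass 70% of its speed; a pose out of reach is approached as far as the arm can. A call with a gripper value outside its range is refused whole. The fingers move at their own pace and stop on an object; "squeeze" is the grip in N (left out, the last holds). Time passes only in rows, so rows that do not move let the fingers close. It gives the time, the measured TCP pose, the force and the opening at its end, in the units of the state.
- ctrl.get_obs(): the state, without advancing time (a new reading comes with each control period).
- ctrl.camera(name): name is "scene" or "top"; returns the picture (420x560x3 uint8, red, green, blue); there is no depth.
- ctrl.calibration(name): a dict with "fx", "fy", "cx", "cy" (pixels), "k1" (the pictures are not rectified: a ray, as slopes to the right and down, at radius r is drawn at 1 + k1 r^2 times it, then the intrinsics apply), "rvec" (rotation vector, rad) and "tvec" (3), from world to camera coordinates, as OpenCV has them. Camera axes: x right, y down, z forward; pixel columns grow to the right and rows downward; lengths in m; the calibration is good to about 2 mm. A picture is of the moment at which its call begins. calibration takes no time and is no camera call.
- ctrl.hand_in(): hands the job in, once; it reports no verdict.
The state is a dict: "time_s": time; "qpos": joint angles; "joint_vel": joint speeds; "tau": joint torques, N m; "ee_pos": TCP position; "eef_rot": TCP orientation; "force": force on the tool from outside, world axes, zero at the start; "moment": the same for the moment, N m; "grip_width": finger opening in m.
Only numpy, scipy, OpenCV 4.12 (cv2) and the standard library are available. Lean on these libraries where they do the work, as an engineer would, in place of code of your own. Each camera call takes 0.05 s, during which the arm holds its last target.

### The job

The flat sauce canister has been refilled and must be closed: first turn the bar-shaped vent knob on its top clockwise (seen from above) until it clicks past its detent and reaches its stop. Then take the round snap cap from the worktop, press it onto the filler neck until it clicks, and keep pressing it down firmly onto the rubber seal: finish like that, with the gripper still holding the cap pressed down, not letting go. Leave the jar and the two bottles where they stand.

Things in the scene. Friction and masses are not known exactly. Their poses are not given: they have to be found in the camera images.
- canister: Fixed white plastic canister, 150 (x) x 240 (y) x 90 mm high, standing on the worktop; origin at the centre of its underside, z up. On its top, 130 mm apart, are the filler neck (at its local y = +65 mm, x = 0) and the vent knob (at y = -65 mm, x = 0).
- neck (a point): Centre of the top of the filler neck, 120 mm above the worktop; axes as the canister's. The neck is a fixed upright round stud, 29 mm diameter, 30 mm high above the canister's top, with a 4 mm taper at its tip. Four sprung beads stand 4.5 mm out of its side, 18 mm above the canister's top. A black rubber seal ring, 53 mm diameter, lies round its foot, with its upper face 22 mm below this point.
- seal (a joint): How far the rubber seal ring is squeezed down, in m: 0 free, 0.004 at its stop; it pushes back about 3 N per mm. Lowered over the neck, the cap's lip meets the beads with its mouth 6 mm below the neck's top; pushing past them takes roughly 10 to 20 N, then the force drops (the click); its mouth meets the seal 22 mm below the neck's top and is fully home at 26 mm.
- vent (a joint): Vent knob angle in rad: about 0 open, 1.2 shut (its stop), growing clockwise seen from above. It resists up to the middle of its travel (0.6 rad, some 0.17 N m at most), then clicks over and is drawn on to 1.2, where it stays.
- vent_grip (a point): On the vent knob's axis, 120 mm above the worktop, in the middle of its upright bar; turns with the knob. The bar is 46 mm long along this point's x axis, 12 mm thick along its y axis, and reaches from 14 mm below to 13 mm above this point; under it is the knob's round foot, 48 mm diameter.
- cap: Loose snap cap of white plastic, mouth down on the worktop: round, 50 mm diameter, 32 mm high, closed on top, about 35 g; origin at the centre of its mouth (underside), z up. Inside it is hollow, 28 mm deep, with an inner lip of 32 mm bore and 4 mm height at the mouth, so it slips over the neck with 1.5 mm to spare all round.
- jar: Bystander: squat glass jar, 68 mm diameter, 90 mm high, standing on the worktop (it and the cap may have changed sides); origin at the centre of its underside.
- bottle_a: Bystander: brown sauce bottle, 62 mm diameter, 190 mm high; origin at the centre of its underside.
- bottle_b: Bystander: green sauce bottle, 56 mm diameter, 160 mm high; origin at the centre of its underside.
Mind the look-alikes: they are no part of the job. There is more than one size of the cap; the one meant has the size given above.

How it is judged:
On the way, in this order (a step that is already met when the one before it is completed fails the run):
1. the vent knob has clicked past its detent to its stop (value of joint vent above 1.05 rad), for 0.2 s.
2. the cap has snapped over the beads of the neck, level and down on the seal (z of cap in the frame of neck below -0.0195 m and horizontal distance between cap and neck below 0.004 m and angle between cap's own z axis and vertical below 0.12 rad), for 0.1 s.
At the end, for the whole second after the job is handed in: The vent is at its stop (over 1.05 rad); the cap sits over the neck, within 4 mm of its axis and 0.12 rad of upright, mouth more than 22.5 mm below the neck's top; the gripper still bears on the cap (over 3 N) and keeps the seal squeezed by more than 1.5 mm (about 4.5 N) (value of joint vent above 1.05 rad and z of cap in the frame of neck below -0.0225 m and horizontal distance between cap and neck below 0.004 m and angle between cap's own z axis and vertical below 0.12 rad and value of joint seal above 0.0015 m and contact force between the fingers and cap above 3 N); the arm keeps its last pose, push and grip.
It fails at once if the jar or a bottle was moved more than 25 mm or tipped (distance of any of jar, bottle_a, bottle_b from where it was at the start of the episode above 0.025 m or angle between any of jar, bottle_a, bottle_b's own z axis and vertical above 0.35 rad).
It also fails if it takes over 61 s, if anything falls off the work surface, if the arm or the gripper's body presses on something with over 40 N, if the wrist force passes 120 N, or if a joint passes its speed limit or range.

## Working session

There is one attempt and no reset: what is moved stays moved. The work goes in short steps, Python scripts to look and compute and a tool call to move; the robot and the scene stay as the last step left them, time stands still between calls to the robot, and variables do not carry over. Pictures are saved under pics/ and viewed, and the job is handed in when it is done.

Besides the shell and the picture viewer there is one more tool, called in YAML: its name, and indented under it one key for each argument. drive_tool: Moves the arm, as the interface text tells. Its arguments: {"type":"object","properties":{"increments":{"type":"array"},"squeeze":{"type":"number"}},"required":["increments"]}

```bash
mkdir -p pics; python3 - <<'E'
from station import ctrl
import cv2
o=ctrl.get_obs();print({k:o[k] for k in('time_s','ee_pos','eef_rot','force','grip_width')})
for n in('scene','top'):
    im=ctrl.camera(n);cv2.imwrite(f'pics/{n}0.png',im[:,:,::-1]);print(ctrl.calibration(n))
E
```

```text
{'time_s': 0.0, 'ee_pos': array([0.17178018, 0.52222219, 0.22186537]), 'eef_rot': array([-3.14151786e+00,  1.19534302e-03,  1.25297243e+00]), 'force': array([-0.43760105,  0.28491979,  0.43453807]), 'grip_width': 0.09421296379129235}
{'fx': 501.17131429930487, 'fy': 501.17131429930487, 'cx': 277.6582051713421, 'cy': 213.0501600773538, 'k1': -0.14837344695439145, 'rvec': array([ 1.4684084 ,  2.35948286, -0.68373077]), 'tvec': array([ 0.20245552, -0.31175309,  1.37088309])}
{'fx': 451.198550532925, 'fy': 451.198550532925, 'cx': 275.4684236294959, 'cy': 203.3744032655111, 'k1': -0.003398558991950862, 'rvec': array([ 2.1511509 , -2.18847449,  0.06964457]), 'tvec': array([0.01428853, 0.49016102, 1.12455577])}
```

View pics/scene0.png

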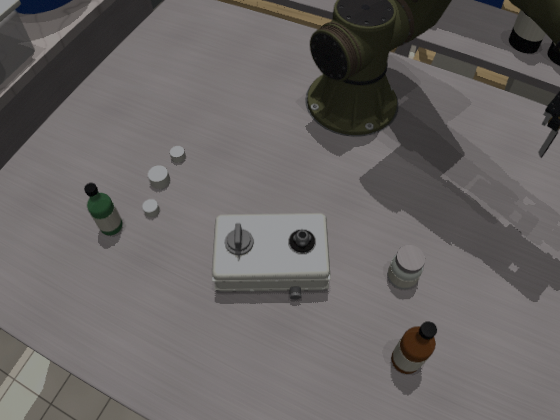

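View pics/top0.png

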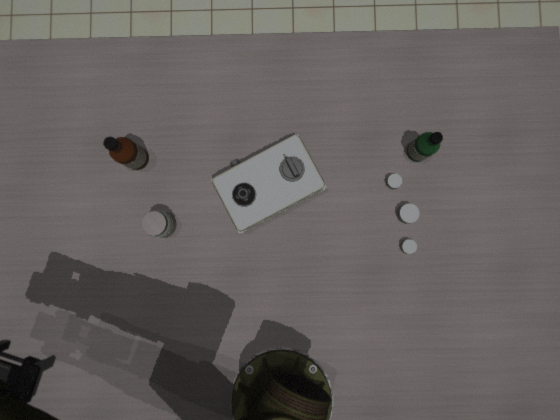

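The scene camera shows the canister at (270,250), with the bar knob at (238,238) and the neck at (302,238). There are three white caps at (178,152), (158,174) and (150,207). In the top view the caps are at (394,181), (408,213) and (409,246), the knob is at (291,168) and the neck at (244,194). Next I'll zoom in and measure.

```bash
cat > h.py <<'E'
import numpy as np,cv2
from station import ctrl
def ray(n,uv):
    c=ctrl.calibration(n);K=np.array([[c['fx'],0,c['cx']],[0,c['fy'],c['cy']],[0,0,1]])
    p=cv2.undistortPoints(np.array(uv,float).reshape(-1,1,2),K,np.array([c['k1'],0,0,0.]))[:,0]
    R=cv2.Rodrigues(c['rvec'])[0]
    d=np.c_[p,np.ones(len(p))]@R
    return -R.T@c['tvec'],d
def onplane(n,uv,z):
    o,d=ray(n,uv);return o+d*((z-o[2])/d[:,2])[:,None]
def proj(n,P):
    c=ctrl.calibration(n);K=np.array([[c['fx'],0,c['cx']],[0,c['fy'],c['cy']],[0,0,1]])
    return cv2.projectPoints(np.array(P,float).reshape(-1,1,3),c['rvec'],c['tvec'],K,np.array([c['k1'],0,0,0.]))[0][:,0]
E
python3 - <<'E'
from h import *
top=cv2.imread('pics/top0.png');sc=cv2.imread('pics/scene0.png')
a=cv2.resize(top[120:240,200:340],None,fx=5,fy=5,interpolation=cv2.INTER_CUBIC)
b=cv2.resize(sc[205:305,205:340],None,fx=5,fy=5,interpolation=cv2.INTER_CUBIC)
cv2.imwrite('pics/topz.png',a);cv2.imwrite('pics/scz.png',b)
c=cv2.resize(top[160:265,370:450],None,fx=5,fy=5,interpolation=cv2.INTER_CUBIC);cv2.imwrite('pics/capz.png',c)
for n,im,box in(('top',top,(370,165,450,265)),('scene',sc,(135,140,195,220))):
    x0,y0,x1,y1=box;g=cv2.cvtColor(im,cv2.COLOR_BGR2GRAY)[y0:y1,x0:x1]
    t,m=cv2.threshold(g,0,255,cv2.THRESH_OTSU);print(n,t)
    for k in cv2.findContours(m,cv2.RETR_EXTERNAL,cv2.CHAIN_APPROX_NONE)[0]:
        A=cv2.contourArea(k)
        if A<60: continue
        k=k[:,0]+[x0,y0]
        (cx,cy),r=cv2.minEnclosingCircle(k.astype(np.float32))
        P=onplane(n,k,0.032);q,rr=cv2.minEnclosingCircle(P[:,:2].astype(np.float32))
        print(cx,cy,r,A,'plane',q,2*rr*1000)
E
```

```text
top 120.0
409.5 246.25 7.2673211097717285 141.0 plane (0.3770928382873535, -0.3250581622123718) 35.771336406469345
409.3928527832031 213.0 9.769445419311523 265.5 plane (0.45962122082710266, -0.32829535007476807) 48.53284731507301
394.8333435058594 180.1666717529297 7.168694496154785 140.5 plane (0.5425580739974976, -0.2948644459247589) 36.29273921251297
scene 98.0
164.5 179.5 49.300201416015625 4526.0 plane (0.4651961922645569, -0.305075466632843) 295.50039768218994
```

View pics/topz.png

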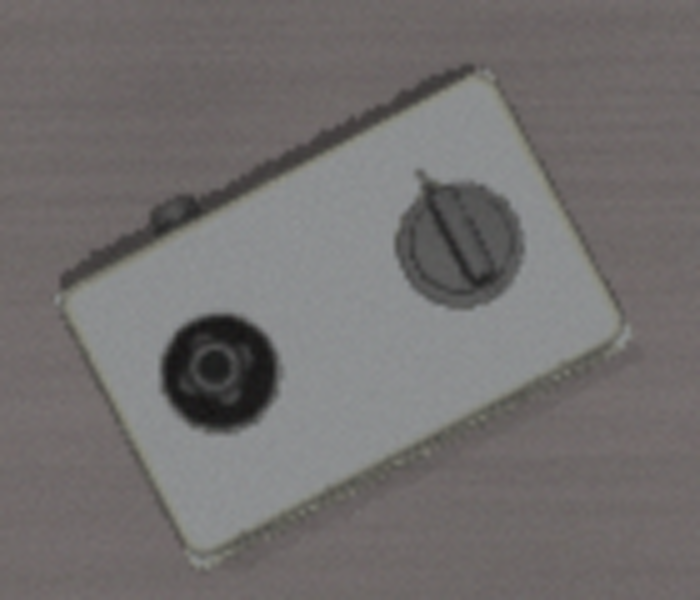

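View pics/scz.png

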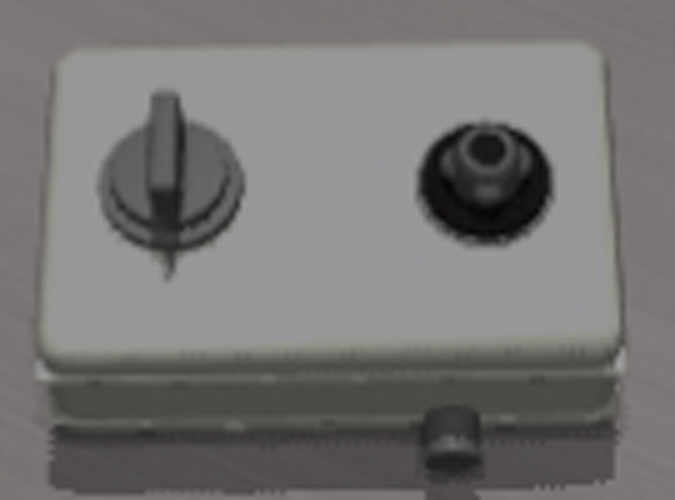

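View pics/capz.png

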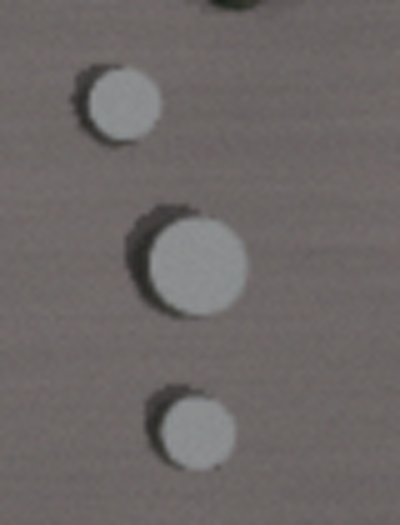

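```bash
cat > m.py <<'E'
from h import *
top=cv2.imread('pics/top0.png');sc=cv2.imread('pics/scene0.png')
def big(m,x0,y0):
    k=max(cv2.findContours(m,cv2.RETR_EXTERNAL,cv2.CHAIN_APPROX_NONE)[0],key=cv2.contourArea);return (k[:,0]+[x0,y0]).astype(float)
for n,im,rn,rk in(('top',top,(228,178,262,212),(276,148,310,186)),('scene',sc,(284,225,320,258),(220,218,258,262))):
    g=cv2.cvtColor(im,cv2.COLOR_BGR2GRAY)
    # canister top: bright mask
    x0,y0,x1,y1=(200,120,340,240) if n=='top' else (205,205,340,305)
    m=cv2.inRange(g[y0:y1,x0:x1],125,255) 
    k=big(m,x0,y0);P=onplane(n,k,.09)[:,:2]
    r=cv2.minAreaRect((P*1000).astype(np.float32));print(n,'can',r)
    # seal
    x0,y0,x1,y1=rn;m=cv2.inRange(g[y0:y1,x0:x1],0,85);k=big(m,x0,y0);P=onplane(n,k,.098)[:,:2]*1000
    print(' seal',cv2.fitEllipse(P.astype(np.float32)),cv2.minEnclosingCircle(P.astype(np.float32)))
    x0,y0,x1,y1=rk;m=cv2.inRange(g[y0:y1,x0:x1],0,122);k=big(m,x0,y0);P=onplane(n,k,.09)[:,:2]*1000
    print(' knob',cv2.fitEllipse(P.astype(np.float32)),g[y0:y1,x0:x1].min())
    np.set_printoptions(linewidth=250)
# neck top & bar top px from zoom
z=lambda p,x0,y0:np.array(p,float)/5+[x0,y0]-0.4
print('neck top',onplane('top',z((215,367),200,120),.12)[0], onplane('scene',z((488,150),205,205),.12)[0])
print('bar top ends',onplane('top',z([(437,190),(485,272)],200,120),.133), onplane('scene',z([(165,93),(160,187)],205,205),.133))
# cap, saturation-free local threshold in scene
for n,im,(x0,y0,x1,y1),t in(('scene',sc,(145,164,172,186),None),('top',top,(396,200,422,226),None)):
    g=cv2.cvtColor(im,cv2.COLOR_BGR2GRAY)[y0:y1,x0:x1]
    t,m=cv2.threshold(g,0,255,cv2.THRESH_OTSU) if t is None else (t,cv2.inRange(g,t,255))
    k=big(m,x0,y0);P=onplane(n,k,.032)[:,:2]*1000
    print('cap',n,t,cv2.fitEllipse(P.astype(np.float32)),cv2.minEnclosingCircle(P.astype(np.float32)),k.mean(0))
E
python3 m.py; python3 - <<'E'
import cv2
s=cv2.imread('pics/scene0.png')[135:225,120:200];cv2.imwrite('pics/scapz.png',cv2.resize(s,None,fx=6,fy=6,interpolation=cv2.INTER_CUBIC))
E
```

```text
top can ((536.1117553710938, 22.155746459960938), (142.82977294921875, 232.15769958496094), 27.108274459838867)
 seal ((507.6668395996094, 80.14260864257812), (52.08100891113281, 53.407466888427734), 110.36571502685547) ((506.983642578125, 80.22319030761719), 28.141294479370117)
 knob ((568.720458984375, -34.81497573852539), (58.53605651855469, 64.88170623779297), 119.24504852294922) 39
scene can ((538.5900268554688, 25.78466796875), (145.59390258789062, 233.4005584716797), 26.755794525146484)
 seal ((510.640380859375, 83.96837615966797), (52.42677307128906, 54.9466552734375), 112.45553588867188) ((510.8352966308594, 84.26396942138672), 28.28359031677246)
 knob ((563.7120971679688, -35.08213806152344), (56.11614990234375, 75.27030181884766), 124.05374145507812) 32
neck top [0.50759867 0.08003736 0.12      ] [0.50767624 0.08318221 0.12      ]
bar top ends [[ 0.58636301 -0.02452356  0.133     ]
 [ 0.54779091 -0.04586519  0.133     ]] [[ 0.54774134 -0.04247228  0.133     ]
 [ 0.58653442 -0.0234113   0.133     ]]
cap scene 103.0 ((461.818603515625, -321.6220703125), (67.67271423339844, 80.40835571289062), 156.33421325683594) ((463.29150390625, -320.58380126953125), 48.63877487182617) [158.79130435 174.29565217]
cap top 114.0 ((459.7402038574219, -328.4432067871094), (46.10408401489258, 47.61107635498047), 172.66595458984375) ((460.0679016113281, -328.4299621582031), 24.57362937927246) [409.64150943 212.79245283]
```

View pics/scapz.png

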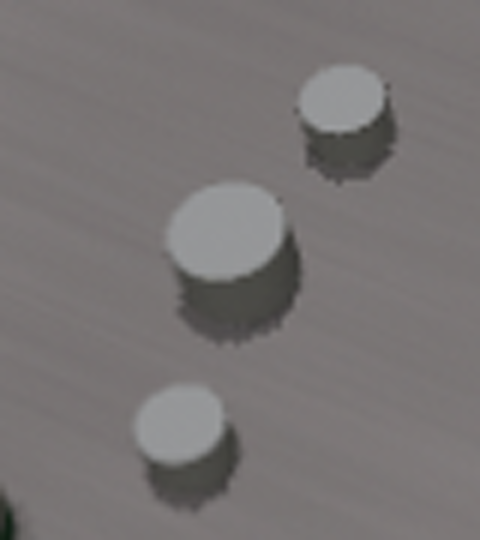

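Only the middle one measures about 50 mm, so that is the cap: around (460,-327) mm by the top view. The neck is near (508,81.5) and the knob near (567,-34). The bar's yaw is about 27.5°, along the canister's x, so the vent is open. I'll turn the tool so the jaws straddle the bar and move over it.

drive_tool:
  increments:
    - [[0,0,-9.1],[0,0,0],1]
    - [[0,0,-9.1],[0,0,0],1]
    - [[0,0,-9.1],[0,0,0],1]
    - [[0,0,-9.1],[0,0,0],1]
    - [[0,0,-9.1],[0,0,0],1]
    - [[0,0,0],[-48,6.7,0],1]
    - [[0,0,0],[-48,6.7,0],1]
    - [[0,0,0],[-48,6.7,0],1]
    - [[0,0,0],[-48,6.7,0],1]
    - [[0,0,0],[-48,6.7,0],1]
    - [[0,0,0],[-48,6.7,0],1]
    - [[0,0,0],[-48,6.7,0],1]
    - [[0,0,0],[-48,6.7,0],1]
    - [[0,0,0],[-48,6.7,0],1]
    - [[0,0,0],[-48,6.7,0],1]
    - [[0,0,0],[-48,6.7,0],1]
    - [[0,0,0],[-48,6.7,0],1]
    - [[0,0,0],[-48,6.7,0],1]
    - [[0,0,0],[-48,6.7,0],1]
    - [[0,0,0],[0,0,0],1]

```text
time_s: 2.6
ee_pos: [0.564, -0.034, 0.2215]
eef_rot: [-3.14, -0.001, 2.044]
force: [-1.2, 0.2, 0.1]
grip_width: 0.0941
```

```bash
cat >> h.py <<'E'
def togo(x,y,z,yawdeg):
    "mm target, down-pointing; remaining turn about tool z and shift in tool axes after that turn"
    o=ctrl.get_obs();p=o['ee_pos']*1000;yaw=np.degrees(o['eef_rot'][2])
    t=np.radians(yawdeg);d=np.array([x,y,z])-p
    print('t',o['time_s'],'pos',p.round(1),'rot',np.degrees(o['eef_rot']).round(2),'F',o['force'].round(1),'w',round(o['grip_width']*1000,1))
    print('turn az',round((-(yawdeg-yaw)+180)%360-180,2),'shift',[round(v,1) for v in(np.cos(t)*d[0]+np.sin(t)*d[1],np.sin(t)*d[0]-np.cos(t)*d[1],-d[2])])
def pic(n,name,box=None,s=1):
    im=ctrl.camera(n)[:,:,::-1].copy();cv2.imwrite(f'pics/{name}_raw.png',im)
    if box: im=cv2.resize(im[box[1]:box[3],box[0]:box[2]],None,fx=s,fy=s,interpolation=cv2.INTER_CUBIC)
    cv2.imwrite(f'pics/{name}.png',im)
E
python3 -c "
from h import *
togo(567,-34,127,117.5)
pic('scene','s1',(190,150,350,310),3.5)"
```

```text
t 2.6 pos [564.  -34.  221.5] rot [-1.7993e+02 -3.0000e-02  1.1712e+02] F [-1.2  0.2  0.1] w 94.1
turn az -0.38 shift [np.float64(-1.4), np.float64(2.6), np.float64(94.5)]
```

View pics/s1.png

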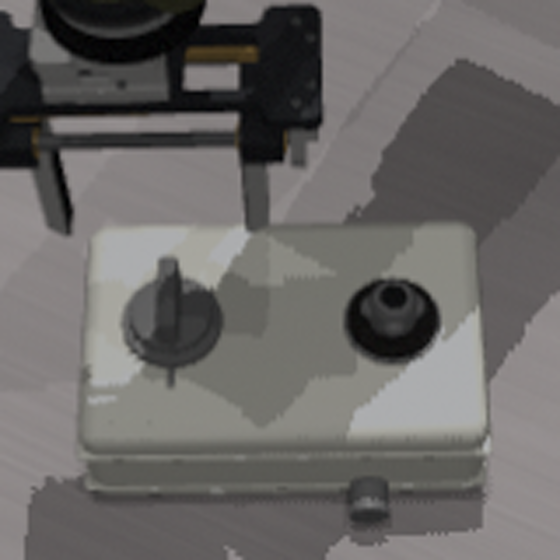

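The jaws straddle the bar: the knob is at (172,310) in the crop and the fingers sit above it on either side. I'll descend and grip.

drive_tool:
  increments:
    - [[0,0,0],[-1.4,2.6,20],1]
    - [[0,0,0],[0,0,20],1]
    - [[0,0,0],[0,0,20],1]
    - [[0,0,0],[0,0,18],0.6]
    - [[0,0,0],[0,0,15],0.4]
    - [[0,0,0],[0,0,0],0.3]
    - [[0,0,0],[0,0,0],0]
    - [[0,0,0],[0,0,0],0]
    - [[0,0,0],[0,0,0],0]
    - [[0,0,0],[0,0,0],0]
    - [[0,0,0],[0,0,0],0]
    - [[0,0,0],[0,0,0],0]
  squeeze: 30

```text
time_s: 4.15
ee_pos: [0.5674, -0.0339, 0.1296]
eef_rot: [3.14, 0.005, 2.047]
force: [9.2, -15.3, -3.8]
grip_width: 0.0115
```

```bash
python3 -c "
from h import *
togo(567,-34,127,48.7)
print(ctrl.get_obs()['moment'])
pic('scene','s2',(190,150,350,310),3.5)"
```

```text
t 4.15 pos [567.4 -33.9 129.6] rot [179.93   0.29 117.27] F [  9.2 -15.3  -3.8] w 11.5
turn az 68.57 shift [np.float64(-0.3), np.float64(-0.2), np.float64(2.6)]
[-2.86995482 -1.61360762 -0.06663154]
```

View pics/s2.png

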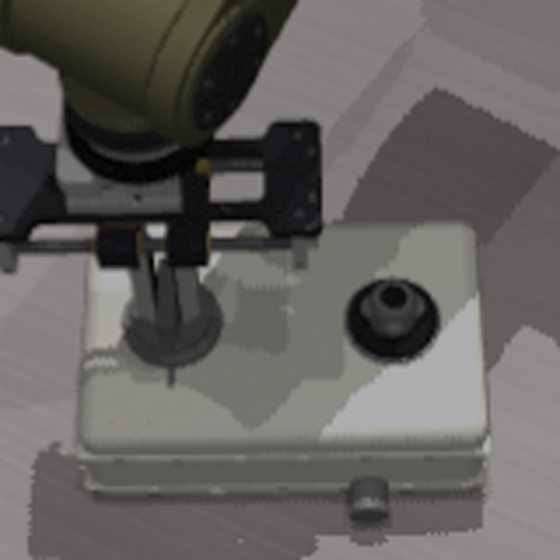

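The bar is gripped, with the jaws at 11.5 mm. A side force of about 18 N says the centre is slightly off along tool -x. I'll relieve it and check.

drive_tool:
  increments:
    - [[0,0,0],[-1,0,0],0]
    - [[0,0,0],[0,0,0],0]

```text
time_s: 4.45
ee_pos: [0.5675, -0.0341, 0.1296]
eef_rot: [3.141, 0.003, 2.046]
force: [5.7, -9.9, -3.2]
grip_width: 0.0118
```

drive_tool:
  increments:
    - [[0,0,0],[-1.7,0,0],0]
    - [[0,0,0],[0,0,0],0]
    - [[0,0,6],[0,0,0],0]
    - [[0,0,6],[0,0,0],0]
    - [[0,0,6],[0,0,0],0]
    - [[0,0,0],[0,0,0],0]

```text
time_s: 5.2
ee_pos: [0.5677, -0.0346, 0.1296]
eef_rot: [3.141, 0.001, 1.734]
force: [0.8, -4.6, 1.2]
grip_width: 0.0117
```

```bash
python3 -c "
from h import *
togo(567,-34,127,48.7)
print(ctrl.get_obs()['moment'])"
```

```text
t 5.2 pos [567.7 -34.6 129.6] rot [1.7997e+02 5.0000e-02 9.9340e+01] F [ 0.8 -4.6  1.2] w 11.7
turn az 50.64 shift [np.float64(-0.0), np.float64(-0.9), np.float64(2.6)]
[-0.88343336 -0.24583819  0.13178194]
```

drive_tool:
  increments:
    - [[0,0,6],[0,0,0],0]
    - [[0,0,6],[0,0,0],0]
    - [[0,0,6],[0,0,0],0]
    - [[0,0,6],[0,0,0],0]
    - [[0,0,6],[0,0,0],0]
    - [[0,0,6],[0,0,0],0]
    - [[0,0,6],[0,0,0],0]
    - [[0,0,6],[0,0,0],0]
    - [[0,0,0],[0,0,0],0]

```text
time_s: 6.32
ee_pos: [0.5675, -0.0356, 0.1296]
eef_rot: [3.14, 0.002, 0.896]
force: [-0.1, -12.1, 1.2]
grip_width: 0.0119
```

```bash
python3 -c "
from h import *
togo(567,-34,127,48.7)
print(ctrl.get_obs()['moment'])
pic('scene','s3',(190,150,350,310),3.5)"
```

```text
t 6.325 pos [567.5 -35.6 129.6] rot [1.7991e+02 1.1000e-01 5.1340e+01] F [ -0.1 -12.1   1.2] w 11.9
turn az 2.64 shift [np.float64(0.9), np.float64(-1.4), np.float64(2.6)]
[-2.35857182  0.07754162 -0.05749068]
```

View pics/s3.png

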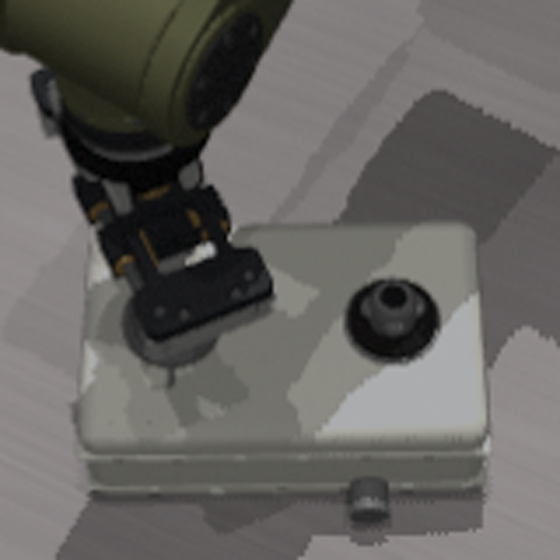

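The bar has turned with the gripper by about 66°. I'll go a little further to the stop, then release and rise.

drive_tool:
  increments:
    - [[0,0,4],[0,0,0],0]
    - [[0,0,0],[0,0,0],0]
    - [[0,0,0],[0,0,0],0]
    - [[0,0,0],[0,0,0],0.5]
    - [[0,0,0],[0,0,0],0.5]
    - [[0,0,0],[0,0,0],0.5]
    - [[0,0,0],[0,0,0],0.5]
    - [[0,0,0],[0,0,-25],0.5]
    - [[0,0,0],[0,0,-25],1]
    - [[0,0,0],[0,0,-20],1]
    - [[0,0,-9],[0,0,0],1]
    - [[0,0,-9],[0,0,0],1]
    - [[0,0,-9],[0,0,0],1]
    - [[0,0,-9],[0,0,0],1]
    - [[0,0,-7],[0,0,0],1]
    - [[0,0,0],[0,0,0],1]

```text
time_s: 8.38
ee_pos: [0.5675, -0.0341, 0.1994]
eef_rot: [-3.142, -0.0, 1.575]
force: [0.2, -0.3, 0.1]
grip_width: 0.0942
```

```bash
python3 -c "
from h import *
togo(460,-326,120,90)
pic('scene','s4',(190,150,350,310),3.5)
uv=np.array([(226,230)])/6+[120,135]-0.4
print(onplane('scene',uv,.032),proj('top',[[.508,.0815,.12],[.567,-.034,.09]]))"
```

```text
t 8.375 pos [567.5 -34.1 199.4] rot [-180.     -0.     90.26] F [ 0.2 -0.3  0.1] w 94.2
turn az 0.26 shift [np.float64(-291.9), np.float64(-107.5), np.float64(79.4)]
[[ 0.46032502 -0.32404433  0.032     ]] [[241.97000265 192.8398545 ]
 [290.99894144 168.80182235]]
```

View pics/s4.png

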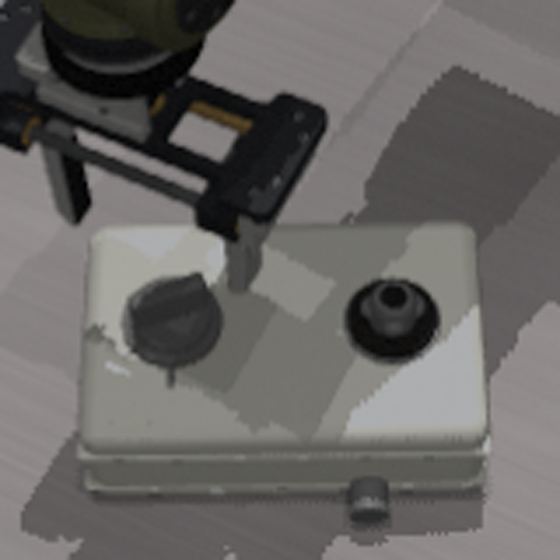

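The bar is now turned to the shut direction, at about (170,310) in the crop. Next I'll move over the cap and descend, with the jaws along world y to stay clear of the small caps.

drive_tool:
  increments:
    - [[0,0,0.3],[-41.7,-15.3,0],1]
    - [[0,0,0],[-41.7,-15.3,0],1]
    - [[0,0,0],[-41.7,-15.3,0],1]
    - [[0,0,0],[-41.7,-15.3,0],1]
    - [[0,0,0],[-41.7,-15.3,0],1]
    - [[0,0,0],[-41.7,-15.3,0],1]
    - [[0,0,0],[-41.7,-15.3,0],1]
    - [[0,0,0],[0,0,30],1]
    - [[0,0,0],[0,0,30],1]
    - [[0,0,0],[0,0,30],1]
    - [[0,0,0],[0,0,20],1]
    - [[0,0,0],[0,0,0],1]

```text
time_s: 9.93
ee_pos: [0.4601, -0.3257, 0.0883]
eef_rot: [-3.14, -0.002, 1.568]
force: [0.2, 0.5, -0.2]
grip_width: 0.0937
```

```bash
python3 -c "
from h import *
togo(460,-326.3,26,90)
pic('scene','s5',(90,90,250,250),3.5)
pic('top','t5',(200,120,340,240),5)"
```

```text
t 9.925 pos [ 460.1 -325.7   88.3] rot [-1.7989e+02 -9.0000e-02  8.9870e+01] F [ 0.2  0.5 -0.2] w 93.7
turn az -0.13 shift [np.float64(-0.6), np.float64(-0.1), np.float64(62.3)]
```

View pics/s5.png

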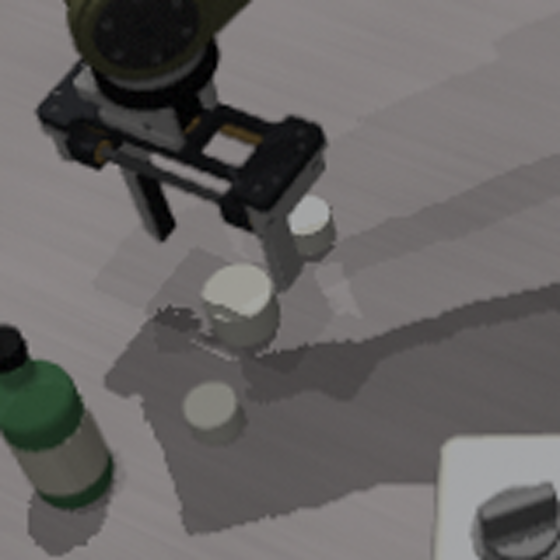

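View pics/t5.png

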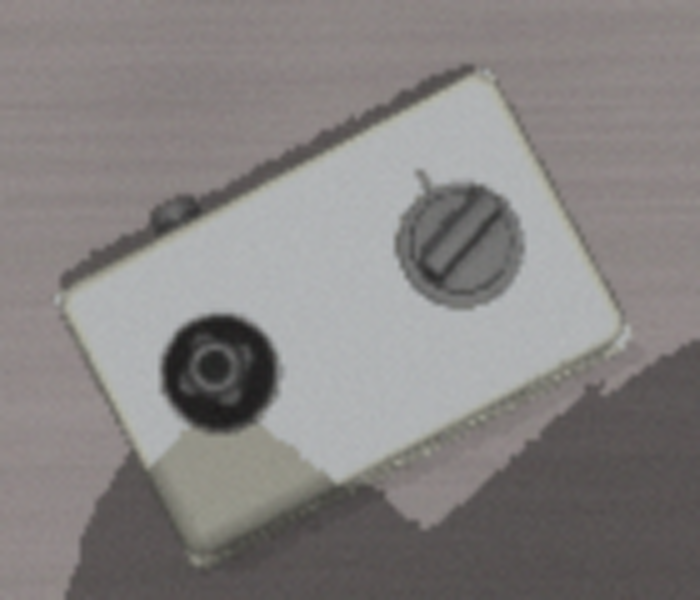

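The top view shows the bar at about -40° yaw, turned about 67° from open, so the vent is shut. In the scene view the jaws straddle the 50 mm cap at (240,305) in the crop. I'll descend, centre it with a light grip, and regrip a quarter turn on.

drive_tool:
  increments:
    - [[0,0,0],[-0.6,0,20],1]
    - [[0,0,0],[0,0,20],1]
    - [[0,0,0],[0,0,12],1]
    - [[0,0,0],[0,0,10],0.7]
    - [[0,0,0],[0,0,0],0.6]
    - [[0,0,0],[0,0,0],0.4]
    - [[0,0,0],[0,0,0],0.4]
    - [[0,0,0],[0,0,0],0.4]
    - [[0,0,0],[0,0,0],0.4]
  squeeze: 6

```text
time_s: 11.15
ee_pos: [0.4607, -0.3269, 0.0278]
eef_rot: [3.141, 0.0, 1.571]
force: [-0.6, 0.4, 2.5]
grip_width: 0.0502
```

```bash
python3 -c "
from h import *
togo(460,-326.3,26,0)
pic('scene','s6',(90,90,250,250),3.5)"
```

```text
t 11.15 pos [ 460.7 -326.9   27.8] rot [1.7998e+02 2.0000e-02 8.9990e+01] F [-0.6  0.4  2.5] w 50.2
turn az 89.99 shift [np.float64(-0.7), np.float64(-0.6), np.float64(1.8)]
```

View pics/s6.png

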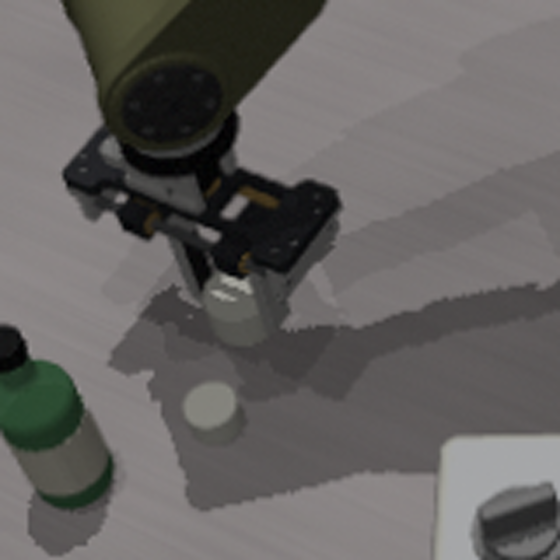

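The width of 50.2 mm confirms the right cap. I'll open slightly, turn 90° and regrip firmly.

drive_tool:
  increments:
    - [[0,0,0],[0,0,0],0.72]
    - [[0,0,0],[0,0,0],0.72]
    - [[0,0,0],[0,0,0],0.72]
    - [[0,0,9],[0,0,0],0.72]
    - [[0,0,9],[0,0,0],0.72]
    - [[0,0,9],[0,0,0],0.72]
    - [[0,0,9],[0,0,0],0.72]
    - [[0,0,9],[0,0,0],0.72]
    - [[0,0,9],[0,0,0],0.72]
    - [[0,0,9],[0,0,0],0.72]
    - [[0,0,9],[0,0,0],0.72]
    - [[0,0,9],[0,0,0],0.72]
    - [[0,0,9],[0,0,0],0.72]
    - [[0,0,0],[0,0,1],0.72]
    - [[0,0,0],[0,0,0],0.4]
    - [[0,0,0],[0,0,0],0.4]
    - [[0,0,0],[0,0,0],0.4]
    - [[0,0,0],[0,0,0],0.4]
  squeeze: 55

```text
time_s: 13.45
ee_pos: [0.4606, -0.3268, 0.0264]
eef_rot: [-3.142, 0.0, 0.0]
force: [-0.0, -0.6, -0.3]
grip_width: 0.0485
```

```bash
python3 -c "
from h import *
togo(508.1,81.2,190,0)"
```

```text
t 13.45 pos [ 460.6 -326.8   26.4] rot [-1.8e+02  0.0e+00  2.0e-02] F [-0.  -0.6 -0.3] w 48.5
turn az 0.02 shift [np.float64(47.5), np.float64(-408.0), np.float64(-163.6)]
```

drive_tool:
  increments:
    - [[0,0,0],[0,0,-30],0.4]
    - [[0,0,0],[0,0,-40],0.4]
    - [[0,0,0],[0,0,-40],0.4]
    - [[0,0,0],[0,0,-40],0.4]
    - [[0,0,0],[0,0,-13.6],0.4]
    - [[0,0,0],[4,-34,0],0.4]
    - [[0,0,0],[4,-34,0],0.4]
    - [[0,0,0],[4,-34,0],0.4]
    - [[0,0,0],[4,-34,0],0.4]
    - [[0,0,0],[4,-34,0],0.4]
    - [[0,0,0],[4,-34,0],0.4]
    - [[0,0,0],[4,-34,0],0.4]
    - [[0,0,0],[4,-34,0],0.4]
    - [[0,0,0],[4,-34,0],0.4]
    - [[0,0,0],[4,-34,0],0.4]
    - [[0,0,0],[4,-34,0],0.4]
    - [[0,0,0],[3.5,-34,0],0.4]
    - [[0,0,0],[0,0,0],0.4]
    - [[0,0,0],[0,0,0],0.4]

```text
time_s: 15.82
ee_pos: [0.5079, 0.0808, 0.1893]
eef_rot: [3.141, 0.001, 0.0]
force: [1.2, -0.4, -0.1]
grip_width: 0.0484
```

```bash
python3 -c "
from h import *
togo(508.1,81.2,146.4,0)
pic('scene','s7',(220,150,380,310),3.5)"
```

```text
t 15.825 pos [507.9  80.8 189.3] rot [1.7998e+02 7.0000e-02 0.0000e+00] F [ 1.2 -0.4 -0.1] w 48.4
turn az 0.0 shift [np.float64(0.2), np.float64(-0.4), np.float64(42.9)]
```

View pics/s7.png

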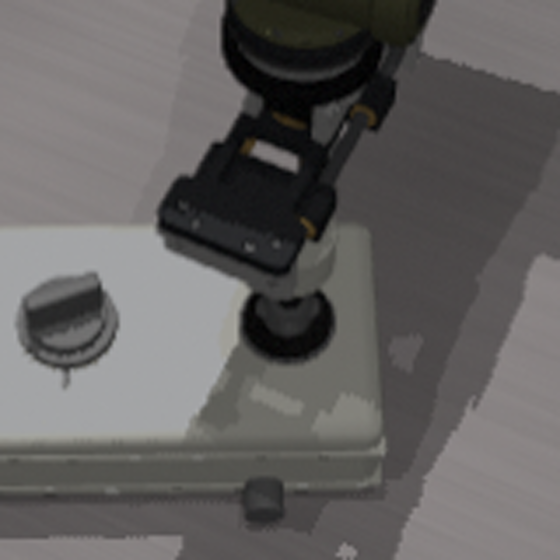

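The cap hangs above the neck. I'll lower it to just above the top, then go on in small steps while watching the forces.

drive_tool:
  increments:
    - [[0,0,0],[0.2,-0.4,20],0.4]
    - [[0,0,0],[0,0,20],0.4]
    - [[0,0,0],[0,0,2],0.4]
    - [[0,0,0],[0,0,2],0.4]
    - [[0,0,0],[0,0,0],0.4]

```text
time_s: 16.5
ee_pos: [0.5086, 0.0815, 0.1466]
eef_rot: [-3.142, -0.001, -0.0]
force: [0.3, -0.2, -0.2]
grip_width: 0.049
```

drive_tool:
  increments:
    - [[0,0,0],[0,0,1],0.4]
    - [[0,0,0],[0,0,1],0.4]
    - [[0,0,0],[0,0,0],0.4]

```text
time_s: 16.88
ee_pos: [0.5083, 0.0817, 0.1441]
eef_rot: [-3.142, 0.0, -0.0]
force: [-0.3, 0.4, -1.0]
grip_width: 0.0486
```

drive_tool:
  increments:
    - [[0,0,0],[0,0,1],0.4]
    - [[0,0,0],[0,0,1.5],0.4]
    - [[0,0,0],[0,0,0],0.4]

```text
time_s: 17.25
ee_pos: [0.5083, 0.0816, 0.1414]
eef_rot: [3.142, 0.0, -0.0]
force: [-0.4, 0.8, -0.3]
grip_width: 0.0488
```

```bash
python3 -c "
from h import *
togo(508.1,81.2,146.4,0)
pic('scene','s8',(220,150,380,310),3.5)"
```

```text
t 17.25 pos [508.3  81.6 141.4] rot [ 1.8e+02  2.0e-02 -1.0e-02] F [-0.4  0.8 -0.3] w 48.8
turn az -0.01 shift [np.float64(-0.2), np.float64(0.4), np.float64(-5.0)]
```

View pics/s8.png

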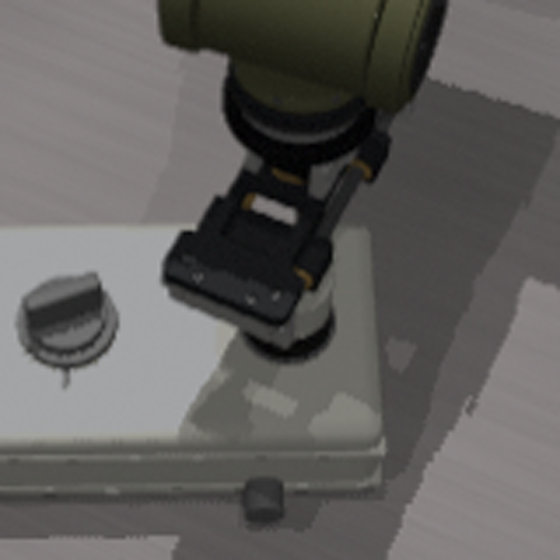

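The cap's mouth is over the neck tip with almost no side force. I'll press on through the beads.

drive_tool:
  increments:
    - [[0,0,0],[0,0,1.5],0.4]
    - [[0,0,0],[0,0,1.5],0.4]
    - [[0,0,0],[0,0,1],0.4]
    - [[0,0,0],[0,0,0],0.4]
  squeeze: 60

```text
time_s: 17.8
ee_pos: [0.5087, 0.0816, 0.1386]
eef_rot: [3.142, -0.001, -0.0]
force: [-3.3, -1.3, 11.8]
grip_width: 0.0484
```

drive_tool:
  increments:
    - [[0,0,0],[0,0,1.5],0.4]
    - [[0,0,0],[0,0,1.5],0.4]
    - [[0,0,0],[0,0,0],0.4]

```text
time_s: 18.18
ee_pos: [0.5088, 0.0816, 0.1355]
eef_rot: [3.141, -0.002, -0.0]
force: [-2.0, -0.8, 7.8]
grip_width: 0.0486
```

drive_tool:
  increments:
    - [[0,0,0],[0,0,2],0.4]
    - [[0,0,0],[0,0,2],0.4]
    - [[0,0,0],[0,0,2],0.4]
    - [[0,0,0],[0,0,2],0.4]
    - [[0,0,0],[0,0,0],0.4]

```text
time_s: 18.8
ee_pos: [0.5078, 0.0816, 0.1256]
eef_rot: [3.141, 0.002, -0.0]
force: [-1.7, -1.1, -9.2]
grip_width: 0.0487
```

drive_tool:
  increments:
    - [[0,0,0],[0,0,1.5],0.4]
    - [[0,0,0],[0,0,1.5],0.4]
    - [[0,0,0],[0,0,0],0.4]

```text
time_s: 19.18
ee_pos: [0.5086, 0.0816, 0.1238]
eef_rot: [3.142, -0.001, -0.0]
force: [-2.3, -1.1, -0.5]
grip_width: 0.0485
```

drive_tool:
  increments:
    - [[0,0,0],[0,0,1],0.4]
    - [[0,0,0],[0,0,1],0.4]
    - [[0,0,0],[0,0,1],0.4]
    - [[0,0,0],[0,0,0],0.4]
    - [[0,0,0],[0,0,0],0.4]

```text
time_s: 19.8
ee_pos: [0.5086, 0.0816, 0.1212]
eef_rot: [3.142, -0.001, -0.0]
force: [-3.7, -2.4, 6.6]
grip_width: 0.049
```

drive_tool:
  increments:
    - [[0,0,0],[0,0,1],0.4]
    - [[0,0,0],[0,0,1],0.4]
    - [[0,0,0],[0,0,0],0.4]
    - [[0,0,0],[0,0,0],0.4]
    - [[0,0,0],[0,0,0],0.4]

```text
time_s: 20.42
ee_pos: [0.5087, 0.0816, 0.1203]
eef_rot: [-3.142, -0.001, -0.0]
force: [-11.0, -3.5, 21.8]
grip_width: 0.0488
```

```bash
python3 -c "
from h import *
togo(508.1,81.2,146.4,0)
pic('scene','s9',(220,150,380,310),3.5)
pic('top','t9')
for i in range(3): ctrl.camera('top');print(ctrl.get_obs()['force'])"
```

```text
t 20.425 pos [508.7  81.6 120.3] rot [-1.8e+02 -8.0e-02 -1.0e-02] F [-11.   -3.5  21.8] w 48.8
turn az -0.01 shift [np.float64(-0.6), np.float64(0.4), np.float64(-26.1)]
[-10.68371542  -3.0325019   21.59249002]
[-9.97319642 -3.23571045 20.95208071]
[-10.83468293  -2.89603821  20.72601237]
```

View pics/s9.png

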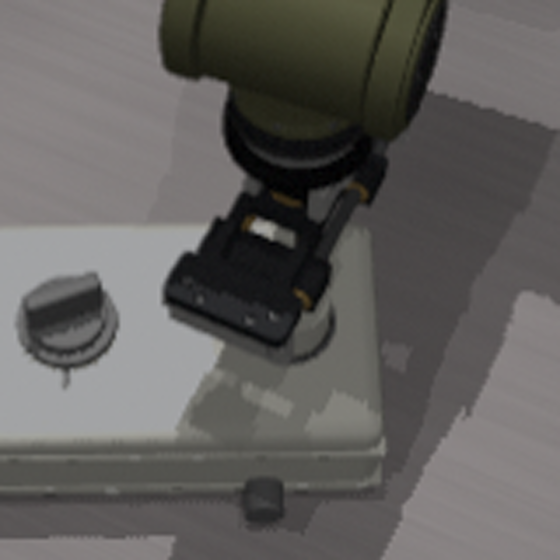

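View pics/t9.png

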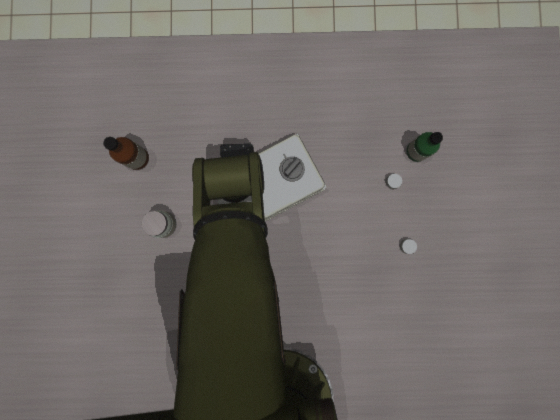

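The cap is down on the seal, with the TCP 26 mm below where the mouth met the neck's top and a steady 21 N. The bottles, the jar and the shut knob look unchanged, so I'll hand in.

```bash
python3 -c "
from h import *
print(ctrl.hand_in());o=ctrl.get_obs();print(o['time_s'],o['ee_pos'],o['force'],o['grip_width'])"
```

```text
the job is handed in; nothing more can be done
None
the job is handed in; nothing more can be done
```

I turned the vent knob clockwise to its stop, snapped the 50 mm cap onto the filler neck, and handed the job in with the gripper still holding the cap pressed onto the seal. `hand_in` reported no verdict and the state could not be read afterwards, so the checks below are from just before, at about 20.4 s.

- **Vent:** the top view shows the bar turned about 67° from open, against 69° at the stop. The last top picture shows it still there.
- **Cap:** the jaws read 50.2 mm when I first took hold of it, which confirms the right size. Pressing force rose to about 12 N at the beads and then fell, which I read as the click. It pressed back again once the cap reached the seal.
- **Final hold:** the tool is 26 mm below the height at which the mouth reached the neck's top. That puts the seal at about its 4 mm stop, assuming the cap did not slip in the jaws. The push was about 21 N down and steady, with the grip set to 60 N.
- **Bystanders:** the jar and both bottles look unmoved in the last top picture.

Two things disagreed:
- **Camera views:** the two differed by 3–4 mm in y. I worked between them and corrected using the forces felt on the knob.
- **Side force:** about 11 N remains on the wrist at the end. The tool is still within about 1 mm of where I place the neck's axis, and level.

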